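Reassemble two cam switches, keyed parts in stacking order

ROBOT

A 6-joint arm with a two-finger parallel gripper is mounted at the origin on a cart in front of the work surface, level with it; the furniture and walls round the work are solid. World frame = base frame: x ahead of the robot, y to its left, z up, the work surface at z = 0. Lengths are in m, angles in rad, forces in N, time in s.
With the tool pointing down it reaches from about 0.225 to 0.875 m from the base axis. Payload 3.4 kg.
Tool frame: the origin (TCP) lies on the centre line of the jaws, within the pads' length; the fingertips stand 14 mm ahead of it and the grasp point (between the pads) lies 5 mm behind it; z points along the fingers, y is the line along which they close (so a half turn about z gives the same grasp; the last joint's range is limited). The gripper opens to 85 mm and grips with 20 to 120 N. Pads are 22 mm wide; open, the fingers measure 114 mm over their backs; the gripper's body (76 mm by 85 mm) begins 54 mm behind the grasp point. The pads swing forward as they close: fully open they stand 13 mm farther back than shut.
Start: joints at [1.087, 0.276, 1.505, -0, 1.361, -0.121], TCP at [0.204, 0.538, 0.215] pointing down, gripper open.
Joint ranges: [-2.89, 2.89], [-0.75, 2.08], [0.22, 2.7], [-1.18, 4.32], [0.11, 2.71], [-2.7, 2.7]. Speed limits (rad/s): [2.57, 2.57, 3.14, 3.14, 3.14, 3.14].

INTERFACE

Orientations are given as a unit quaternion [w, x, y, z].
In Python, from rig import manip, eyes gives the robot as it stands.
- The arm moves only by the shell command python3 -m creep 'ROWS' [FORCE]. ROWS is JSON, a list of rows, each a list of 5 numbers: the opening, from 0 (shut) to 1 (fully open), then the shift along the tool's x, y, z normalised to -1 to 1, where 1 is 0.5 m, then the turn about the tool's z normalised to -1 to 1, where 1 is 360 degrees. In form: [[fingers, dx, dy, dz, spin], ...]. A call has 1 to 10 rows; each row is the pose to reach, as a shift and turn from the pose commanded when the call began, along the tool's axes at that moment, turning the shorter way round; what a row does not reach only later rows make up. A row lasts 1/10 s, in which the tool goes at most 50 mm and 8.59 degrees, less where a joint would pass 70% of its speed; a pose out of reach is approached as far as the arm can. A call with a number of a shift or a turn outside -1 to 1 is refused whole. A call with a gripper value outside its range is refused whole. The fingers move at their own pace and stop on an object; FORCE is the grip in N (left out, the last holds). Time passes only in rows, so rows that repeat a pose let the fingers close. It gives the time, the measured TCP pose, the force, the opening and the grip force at its end, in the units of the state.
- manip.get_state(): the state, without advancing time (a new reading comes with each control period).
- eyes.get_image(name): name is "scene" or "side" or "wrist"; returns a dict with "frame" (384x512x3 uint8, red, green, blue), "fx", "fy", "cx", "cy" (pixels), "R" (3x3) and "t" (3): a world point X has camera coordinates R X + t. Camera axes: x right, y down, z forward; pixel columns grow to the right and rows downward; lengths in m; the calibration is good to about 2 mm. The wrist camera is an equidistant fisheye: a pixel r from the principal point sees the ray r / f radians off the axis. A picture is of the moment at which its call begins. There is no depth.
- manip.sign_off(): hands the job in; it is judged then, once.
Trained networks look in the newest picture that a camera, given by its name, has taken for a name from the list of things; names that differ only in an ending like _2 or _b are one class to them, and where a whole thing is asked for, a point or a joint stands for the part that bears it (a point fixed in the world has none). Each returns a list of dicts, best first, with "confidence" (0 to 1); they miss things now and then, are a little off and sometimes report something else, mostly with a low value. They report only what shows in the picture. A call takes as long as a camera call. They do not tell look-alikes from the thing itself.
- eyes.regions_of(camera, label): "mask" (384x512 bool, what is visible of it) and "bbox" ([left, top, right, bottom] in pixels, round what is visible of it).
- eyes.place_of(camera, label): "centre" ([column, row] in pixels: a listed point, or the origin of a listed thing).
The state is a dict: "clock": time; "qpos": joint angles; "qd": joint speeds; "effort": joint torques, N m; "position": TCP position; "ee_rot": TCP orientation; "contact_force": force on the tool from outside, world axes, zero at the start; "moment": the same for the moment, N m; "width": finger opening in m; "gripper_force": force on a finger pad.
Only numpy, scipy, OpenCV 4.12 (cv2) and the standard library are available. Lean on these libraries where they do the work, as an engineer would, in place of code of your own. Each camera call takes 0.05 s, during which the arm holds its last target. There are 200 camera calls.

TASK

Reassemble the two cam switches: on the switch with the tall post put the red cam at the bottom, the brass collar on top of it and the white cam on the collar, so that the collar lies between the two cams; on the switch with the short post put the dark steel star wheel and on top of it the black pointer knob. Turn each part so that the flat of its bore meets the flat of the post, and let it go fully down, flat on the plate or on the part below. Do not disturb the flux jar or the green capacitor standing among the parts.

Things in the scene. Friction and masses are not known exactly. Their poses are not given: they have to be found in the camera images.
- red_cam: Red plastic cam: disc 56 mm wide, 6 mm thick, one lobe to 36 mm radius at 125 degrees anticlockwise from +x; hub on it to 16 mm total height with two wrench flats 32 mm apart (y=+-16, 35 mm long): grip across them. D-bore right through: round 20 mm, its flat 3.5 mm from the axis on the +x side (white dot on the hub). Origin: bore axis at the underside, z up, x to the bore's flat.
- white_cam: White plastic cam: disc 56 mm wide, 6 mm thick, two lobes to 36 mm radius at +-100 degrees from +x; hub on it to 16 mm total height with two wrench flats 32 mm apart (y=+-16, 35 mm long): grip across them. D-bore right through: round 20 mm, its flat 3.5 mm from the axis on the +x side (black dot on the hub). Origin: bore axis at the underside, z up, x to the bore's flat.
- star_wheel: Dark steel star wheel: disc 56 mm wide, 6 mm thick, twelve shallow teeth to 29 mm radius; hub on it to 16 mm total height with two wrench flats 32 mm apart (y=+-16, 35 mm long): grip across them. D-bore right through: round 20 mm, its flat 3.5 mm from the axis on the +x side (white dot on the hub). Origin: bore axis at the underside, z up, x to the bore's flat.
- brass_collar: Brass spacer collar, round 38 mm, 14 mm high, no disc. Two wrench flats 32 mm apart (y=+-16, 35 mm long, full height): grip across them. D-bore right through: round 20 mm, its flat 3.5 mm from the axis on the +x side (white dot on top). Origin: bore axis at the underside, z up, x to the bore's flat.
- pointer_knob: Black pointer knob, 23 mm high: aluminium skirt 47 mm wide, 4.5 mm high; above it a bar 26 mm wide (y), 42 mm long (x): grip across the 26 mm. White pointer line on top, middle to +x end. D-bore open below only, 14 mm deep, round 20 mm, its flat 3.5 mm from the axis on the pointer's side. Origin: bore axis at the underside, z up, x along the pointer.
- tall_switch: Switch with the tall post, fixed: grey plate 10 mm thick, 36 mm to -x and +-y, 58 to +x. D-post 17 mm round, top at z=60 mm, upper 7 mm tapered, its flat 2 mm from the axis on +x, the side of two black snap switches (36-51 mm out, 48 mm high). A part fits (1.5 mm play, 10 degrees) with its x along the base's x. Origin: post axis, plate underside, z up. Seated undersides at z 10, 26, 40 mm.
- short_switch: Switch with the short post, fixed: black plate 10 mm thick, 36 mm to -x and +-y, 58 to +x. D-post 17 mm round, top at z=38 mm, upper 7 mm tapered, its flat 2 mm from the axis on +x, the side of a brass roller and white strip (32-52 mm out, 24 mm high). A part fits (1.5 mm play, 10 degrees) with its x along the base's x. Origin: post axis, plate underside, z up. Seated undersides at z 10, 26 mm.
- flux_jar: Round flux jar with yellow lid, 48 mm diameter, 31 mm high, loose, standing in one of the places among the parts; leave it alone. Origin: centre of its underside, z up.
- cap_green: Small green capacitor can standing upright between the two switches, 22 mm diameter, 30 mm high, loose; leave it alone. Origin: centre of its underside, z up.
Mind the look-alikes: they are no part of the job. Leave any blue or brown look-alike of the pointer_knob alone.

How it is judged:
At the end, for the whole second after the job is handed in: Tall post, from below: red cam, brass collar, white cam; short post: star wheel, pointer knob. Each within 5 mm of the post's axis, 3 mm of its seated height, 15 degrees of the key, 4.5 degrees of level, at rest; flux jar and green capacitor upright, moved under 30 mm (horizontal distance between each of red_cam, brass_collar, white_cam and tall_switch below 0.005 m and z of red_cam in the frame of tall_switch between 0.007 and 0.013 m and angle between the x axis of each of red_cam, brass_collar, white_cam and the x axis of tall_switch, either way round below 0.26 rad and angle between each of red_cam, brass_collar, white_cam, star_wheel, pointer_knob's own z axis and vertical below 0.08 rad and linear speed of each of red_cam, brass_collar, white_cam, star_wheel, pointer_knob below 0.02 m/s and z of brass_collar in the frame of tall_switch between 0.023 and 0.029 m and z of white_cam in the frame of tall_switch between 0.037 and 0.043 m and horizontal distance between each of star_wheel, pointer_knob and short_switch below 0.005 m and z of star_wheel in the frame of short_switch between 0.007 and 0.013 m and angle between the x axis of each of star_wheel, pointer_knob and the x axis of short_switch, either way round below 0.26 rad and z of pointer_knob in the frame of short_switch between 0.023 and 0.029 m and distance of each of flux_jar, cap_green from where it was at the start of the episode below 0.03 m and angle between each of flux_jar, cap_green's own z axis and vertical below 0.3 rad); the robot touches nothing.
It fails at once if the flux jar is pushed more than 30 mm away or knocked over (distance of flux_jar from where it was at the start of the episode above 0.03 m or angle between flux_jar's own z axis and vertical above 0.6 rad).
It fails at once if the green capacitor is pushed more than 30 mm away or knocked over (distance of cap_green from where it was at the start of the episode above 0.03 m or angle between cap_green's own z axis and vertical above 0.6 rad).
It also fails if it takes over 125 s, if anything falls off the work surface, if the arm or the gripper's body presses on something with over 40 N, if the wrist force passes 120 N, or if a joint passes its speed limit or range.

## Working session

There is one attempt and no reset: what is moved stays moved. The work goes in short steps, Python scripts to look and compute and a shell command to move; the robot and the scene stay as the last step left them, time stands still between calls to the robot, and variables do not carry over. Pictures are saved under pics/ and viewed, at most 14 in all, crops included, and the job is handed in when it is done.

```bash
ls; mkdir -p pics; python3 - <<'E'
from rig import manip, eyes
import cv2, numpy as np
print(manip.get_state())
ims=[]
for c in ["scene","side","wrist"]:
    d=eyes.get_image(c); cv2.imwrite(f"pics/{c}0.png",d["frame"][...,::-1])
    print(c,d["fx"],d["fy"],d["cx"],d["cy"],np.round(d["R"],4).tolist(),np.round(d["t"],4).tolist())
    for n in ["red_cam","white_cam","star_wheel","brass_collar","pointer_knob","tall_switch","short_switch","flux_jar","cap_green"]:
        r=eyes.place_of(c,n)
        print(c,n,[(np.round(x["centre"],1).tolist(),round(x["confidence"],2)) for x in r[:4]])
E
```

```text
pics
{'clock': 0.0, 'qpos': array([ 1.08700550e+00,  2.76630658e-01,  1.50615753e+00,  2.19152480e-05,
        1.36068010e+00, -1.20984441e-01]), 'qd': array([ 3.80247184e-06,  2.10710450e-03,  5.58781582e-04,  1.96392198e-03,
       -1.93619820e-04, -1.43183850e-03]), 'effort': array([ 1.22555637e-03, -4.16771936e+01, -2.45802462e+01, -3.13109513e-04,
        1.10711652e-02,  1.39695871e-06]), 'position': array([0.20379328, 0.5370741 , 0.21360968]), 'ee_rot': array([-2.89510881e-04,  1.80412100e-01,  9.83590664e-01, -8.92076706e-04]), 'contact_force': array([ 0.24395422,  0.60145522, -1.01066768]), 'moment': array([ 0.03764894, -0.00211024, -0.03145659]), 'gripper_force': 0.0, 'width': 0.08542881592486473}
scene 452.67148778151153 452.67148778151153 252.435964196047 194.78681423144408 [[-0.6426, -0.7662, -0.0055], [-0.3236, 0.2779, -0.9045], [0.6945, -0.5794, -0.4265]] [0.2431, 0.2161, 0.5632]
scene red_cam [([127.8, 206.0], 0.61)]
scene white_cam [([191.6, 255.6], 0.98)]
scene star_wheel [([184.6, 189.6], 0.8)]
scene brass_collar [([277.4, 215.6], 0.6)]
scene pointer_knob [([237.8,
[... 637 characters left out ...]
1.1], 0.78), ([176.2, 226.5], 0.69), ([185.5, 271.6], 0.61), ([169.4, 209.7], 0.46)]
side tall_switch [([261.3, 218.0], 0.95)]
side short_switch [([242.6, 190.3], 0.65)]
side flux_jar [([210.5, 247.5], 0.84)]
side cap_green []
wrist 297.3186396354542 297.3186396354542 255.91850856304586 193.3754660103754 [[0.3538, 0.9353, 0.0007], [0.8914, -0.3374, 0.3026], [0.2833, -0.1064, -0.9531]] [-0.5759, -0.0399, 0.3785]
wrist red_cam []
wrist white_cam [([96.1, 343.3], 0.39)]
wrist star_wheel []
wrist brass_collar []
wrist pointer_knob [([14.7, 330.1], 0.7), ([32.4, 319.8], 0.6)]
wrist tall_switch []
wrist short_switch [([115.9, 383.0], 0.69)]
wrist flux_jar [([12.1, 349.8], 0.63)]
wrist cap_green []
```

```bash
cat > h.py <<'E'
from rig import manip, eyes
import cv2, numpy as np
def ray(d,uv,fish=False):
    x=(uv[0]-d["cx"])/d["fx"]; y=(uv[1]-d["cy"])/d["fy"]
    if fish:
        r=np.hypot(x,y); v=np.array([x/r*np.sin(r),y/r*np.sin(r),np.cos(r)]) if r>1e-9 else np.array([0,0,1.])
    else: v=np.array([x,y,1.])
    R=np.array(d["R"]); t=np.array(d["t"]); v=R.T@v
    return -R.T@t, v/np.linalg.norm(v)
def onz(d,uv,z,fish=False):
    c,v=ray(d,uv,fish); return c+v*(z-c[2])/v[2]
def tri(rays):
    A=sum(np.eye(3)-np.outer(v,v) for c,v in rays); b=sum((np.eye(3)-np.outer(v,v))@c for c,v in rays)
    p=np.linalg.solve(A,b); return p,max(np.linalg.norm((np.eye(3)-np.outer(v,v))@(p-c)) for c,v in rays)
def proj(d,X,fish=False):
    p=np.array(d["R"])@np.array(X)+np.array(d["t"])
    if fish:
        r=np.arctan2(np.hypot(p[0],p[1]),p[2]); h=np.hypot(p[0],p[1])+1e-12
        return np.array([d["cx"]+d["fx"]*r*p[0]/h,d["cy"]+d["fy"]*r*p[1]/h])
    return np.array([d["cx"]+d["fx"]*p[0]/p[2],d["cy"]+d["fy"]*p[1]/p[2]])
E
python3 - <<'E'
from h import *
S=eyes.get_image("scene"); D=eyes.get_image("side")
sc=dict(red=[127.8,206],white=[191.6,255.6],star=[184.6,189.6],brass=[277.4,215.6],k1=[237.8,233.3],k2=[311.9,226.2],k3=[284.9,245.3],k4=[365.7,196.1],tall=[243.6,194.9],short=[177.3,222.3],jar=[323.3,199],cap=[205.1,208.3],cap2=[233.9,235.1])
sd=dict(red=[291,182.2],star=[299,199.6],brass=[210.8,221.6],k1=[201.3,201.1],k2=[176.2,226.5],k3=[185.5,271.6],k4=[169.4,209.7],tall=[261.3,218],short=[242.6,190.3],jar=[210.5,247.5])
for k,v in sc.items(): print("scene",k,np.round(onz(S,v,0),3))
for k,v in sd.items(): print("side",k,np.round(onz(D,v,0),3))
for n,d in (("scene",S),("side",D)):
    f=d["frame"][100:320,60:430][...,::-1]; cv2.imwrite(f"pics/{n}0c.png",cv2.resize(f,None,fx=2.1,fy=2.1,interpolation=cv2.INTER_CUBIC))
E
```

```text
scene red [0.679 0.099 0.   ]
scene white [0.424 0.102 0.   ]
scene star [ 0.671 -0.04   0.   ]
scene brass [ 0.436 -0.116  0.   ]
scene k1 [ 0.432 -0.009  0.   ]
scene k2 [ 0.359 -0.137  0.   ]
scene k3 [ 0.342 -0.047  0.   ]
scene k4 [ 0.376 -0.329  0.   ]
scene tall [ 0.559 -0.126  0.   ]
scene short [0.546 0.057 0.   ]
scene jar [ 0.428 -0.246  0.   ]
scene cap [ 0.561 -0.021  0.   ]
scene cap2 [0.432 0.001 0.   ]
side red [0.7   0.101 0.   ]
side star [ 0.682 -0.035  0.   ]
side brass [ 0.443 -0.129  0.   ]
side k1 [ 0.43  -0.001  0.   ]
side k2 [ 0.366 -0.141  0.   ]
side k3 [ 0.381 -0.327  0.   ]
side k4 [ 0.35  -0.043  0.   ]
side tall [ 0.561 -0.13   0.   ]
side short [0.548 0.059 0.   ]
side jar [ 0.432 -0.249  0.   ]
```

View pics/scene0c.png

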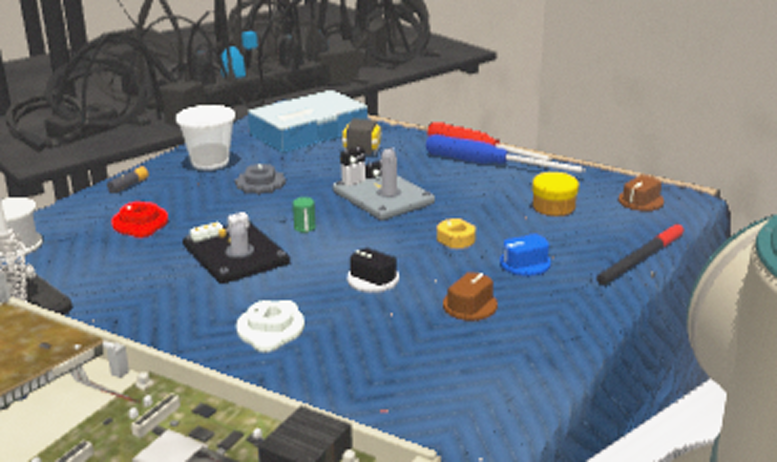

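View pics/side0c.png

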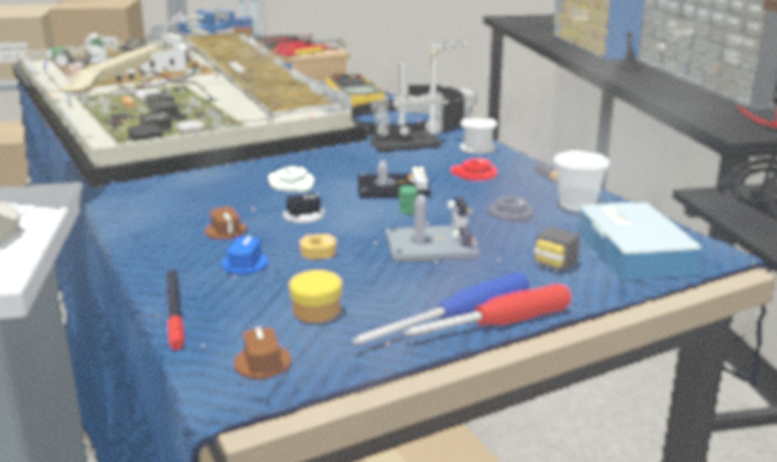

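The scene view (crop, 2.1x) shows red at (140,217), white at (270,322), star at (260,177) and collar at (456,232). The black knob is at (373,268), and the knob decoys are blue at (526,255) and brown at (470,295) and (642,192). The side view agrees. Next I'll move the wrist camera over the work.

```bash
cat >> h.py <<'E'
from scipy.spatial.transform import Rotation as Ro
def pose():
    s=manip.get_state(); q=s["ee_rot"]; return np.array(s["position"]),Ro.from_quat([q[1],q[2],q[3],q[0]]).as_matrix(),s
def go(x,y,z,yang=None,label=""):
    """print normalised shift/turn to reach TCP x,y,z with tool-y world angle yang (deg, mod 180)"""
    p,R,s=pose(); d=R.T@(np.array([x,y,z])-p)/0.5; sp=0
    if yang is not None:
        cur=np.degrees(np.arctan2(R[1,1],R[0,1])); e=(yang-cur+90)%180-90
        q6=np.degrees(s["qpos"][5]); q1=np.degrees(s["qpos"][0]); n1=np.degrees(np.arctan2(y,x))
        alts=[(abs(n1-(cur+e+k)-round((n1-cur-e-k-(q6-e+n1-q1))/360)*360),e+k) for k in(0,180,-180)]
        f=q6-e+n1-q1
        if abs(f)>145: e=e+180*np.sign(f) if False else (e+180 if f>0 else e-180); f=q6-e+n1-q1
        sp=-e/360; label+=f" q6end {f:.0f}"
    print(label,"shift",np.round(d,4).tolist(),"spin",round(sp,4),"rows>=",int(np.ceil(max(np.linalg.norm(d)*10,abs(sp)*360/8.59))))
E
sed -i '/alts=/d' h.py
python3 -c "
from h import *
go(0.47,0.0,0.33,0)"
```

```text
q6end 0 shift [-0.8788, -0.8165, -0.231] spin 0.1923 rows>= 13
```

```bash
python3 -m creep '[[1,-0.05,-0.05,-0.1,0],[1,-0.1,-0.1,-0.23,0.02],[1,-0.88,-0.816,-0.231,0.192],[1,-0.88,-0.816,-0.231,0.192],[1,-0.88,-0.816,-0.231,0.192],[1,-0.88,-0.816,-0.231,0.192],[1,-0.88,-0.816,-0.231,0.192],[1,-0.88,-0.816,-0.231,0.192],[1,-0.88,-0.816,-0.231,0.192],[1,-0.88,-0.816,-0.231,0.192]]'; python3 -c "
from h import *
go(0.47,0.0,0.33,0)"
```

```text
clock: 2.6
position: [0.4052, 0.1299, 0.3221]
ee_rot: [0.0, 0.708, 0.707, 0.001]
contact_force: [1.4, 0.3, -0.6]
width: 0.0855
gripper_force: 0.0
 q6end -0 shift [-0.2595, 0.1301, -0.0158] spin -0.0002 rows>= 3
```

```bash
python3 -m creep '[[1,-0.26,0.13,-0.016,0],[1,-0.26,0.13,-0.016,0],[1,-0.26,0.13,-0.016,0],[1,-0.26,0.13,-0.016,0],[1,-0.26,0.13,-0.016,0],[1,-0.26,0.13,-0.016,0],[1,-0.26,0.13,-0.016,0]]'; python3 - <<'E'
from h import *
W=eyes.get_image("wrist"); cv2.imwrite("pics/w1.png",cv2.resize(W["frame"][...,::-1],(800,600),interpolation=cv2.INTER_CUBIC))
R=np.array(W["R"]);print(-R.T@W["t"],R[2])
for n,z in [("red_cam",0),("white_cam",0),("star_wheel",0),("brass_collar",0),("pointer_knob",0),("tall_switch",0),("short_switch",0),("flux_jar",0),("cap_green",0)]:
    for r in eyes.place_of("wrist",n)[:4]:
        print(n,np.round(r["centre"],1),round(r["confidence"],2),np.round(onz(W,r["centre"],z,True),4)[:2])
E
```

```text
clock: 3.3
position: [0.4693, 0.0031, 0.3298]
ee_rot: [-0.0, 0.706, 0.708, 0.0]
contact_force: [0.0, -0.5, 0.4]
width: 0.0855
gripper_force: 0.0
[0.46936962 0.08085071 0.48854692] [ 0.0018212  -0.30150798 -0.95346191]
red_cam [383.7  99.6] 0.79 [0.689  0.0964]
white_cam [231.2  88.4] 0.72 [0.4295 0.1039]
star_wheel [378.4 180. ] 0.74 [ 0.6909 -0.0473]
brass_collar [242.  223.5] 0.89 [ 0.4457 -0.1302]
brass_collar [235.9 157.3] 0.51 [ 0.4366 -0.0106]
pointer_knob [236.7 157. ] 0.75 [ 0.4379 -0.0101]
pointer_knob [196.9 228.9] 0.68 [ 0.3629 -0.1421]
pointer_knob [186.1 177.2] 0.67 [ 0.3496 -0.0449]
pointer_knob [212.7 308.7] 0.67 [ 0.3806 -0.3284]
tall_switch [302.8 222.5] 0.72 [ 0.555  -0.1282]
flux_jar [236.5 280. ] 0.61 [ 0.433  -0.2521]
cap_green [312.4 164. ] 0.7 [ 0.5659 -0.0209]
```

View pics/w1.png

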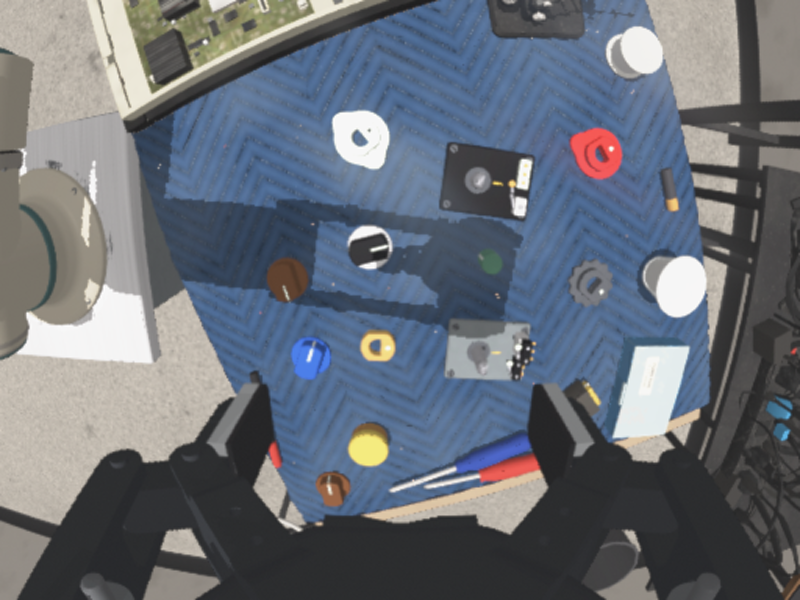

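The overhead view (800x600) shows all the parts: white (360,138), red (597,152), star (592,284), collar (378,346), black knob (370,247). The short switch post is at (477,180) and the tall post at (478,352). Next I'll make rectified tiles to read the yaw angles.

```bash
cat >> h.py <<'E'
def ortho(d,c,z,half=0.045,n=260,fish=True):
    """top-down tile, +x world right, +y up"""
    g=np.linspace(-half,half,n); X,Y=np.meshgrid(c[0]+g,c[1]-g); P=np.stack([X,Y,np.full_like(X,z)],-1)@np.array(d["R"]).T+np.array(d["t"])
    h=np.hypot(P[...,0],P[...,1])+1e-12
    k=np.arctan2(h,P[...,2])/h if fish else 1/P[...,2]
    return cv2.remap(d["frame"],(d["cx"]+d["fx"]*k*P[...,0]).astype(np.float32),(d["cy"]+d["fy"]*k*P[...,1]).astype(np.float32),cv2.INTER_CUBIC)
def mont(tiles,fn,cols=3):
    for t in tiles:
        m=t.shape[0]//2; cv2.line(t,(m-6,m),(m+6,m),(0,255,0),1); cv2.line(t,(m,m-6),(m,m+6),(0,255,0),1)
    while len(tiles)%cols: tiles.append(np.zeros_like(tiles[0]))
    cv2.imwrite(fn,np.vstack([np.hstack(tiles[i:i+cols]) for i in range(0,len(tiles),cols)])[...,::-1])
E
python3 - <<'E'
from h import *
W=eyes.get_image("wrist")
T=[ortho(W,c,z,h,195) for c,z,h in [((.689,.097),.016,.045),((.441,-.129),.014,.045),((.427,.104),.016,.045),((.684,-.045),.016,.045),((.437,-.008),.023,.045),((.558,-.128),.01,.07),((.547,.058),.01,.07)]]
mont(T,"pics/m1.png",4)
for n,z in [("tall_switch",0),("short_switch",0)]:
    for c in("side","scene"):
        d=eyes.get_image(c)
        print(n,c,[np.round(onz(d,r["centre"],0),4)[:2] for r in eyes.place_of(c,n)[:2]])
E
```

```text
tall_switch side [array([ 0.5696, -0.1157])]
tall_switch scene [array([ 0.5402, -0.1159])]
short_switch side []
short_switch scene [array([0.5394, 0.06  ])]
```

View pics/m1.png

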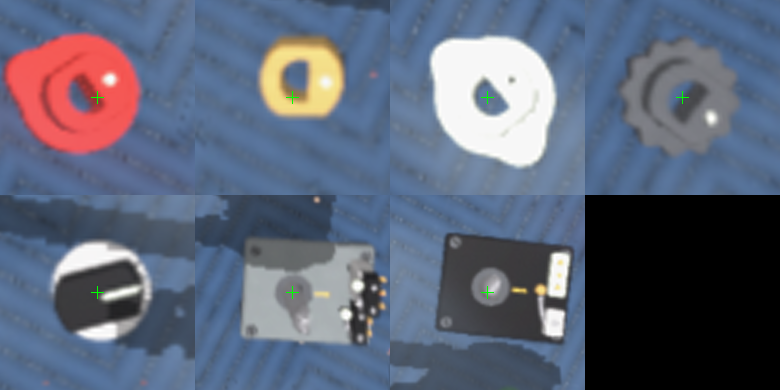

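The tiles show the dot/pointer directions: red about 33°, brass about -2°, white about 42°, star about -40°, knob about +12°. The plates sit at tall about -3.5° and short about -8°. Next I'll check how close the cup is to the star wheel, then hover over the red cam.

```bash
cat >> h.py <<'E'
def go(x,y,z,yang,label=""):
    """normalised shift/turn to TCP x,y,z with tool-y world angle yang (deg, full 360)"""
    p,R,s=pose(); d=R.T@(np.array([x,y,z])-p)/0.5
    q=np.degrees(s["qpos"]); cur=np.degrees(np.arctan2(R[1,1],R[0,1])); n1=np.degrees(np.arctan2(y,x))
    f=(n1-yang+180)%360-180; e=-(f-q[5]-n1+q[0]); 
    print(label,"shift",np.round(d,4).tolist(),"spin",round(-e/360,4),f"q6end {f:.0f} cur {cur:.1f} rows>=",int(np.ceil(max(np.linalg.norm(d)*10,abs(e)/8.59))))
E
python3 - <<'E'
from h import *
S=eyes.get_image("scene"); D=eyes.get_image("side"); W=eyes.get_image("wrist")
cs=lambda u,v:(u/2.1+60,v/2.1+100)
print("cup base scene",onz(S,cs(210,167),0),"side",onz(D,cs(578,208),0))
a=[ray(S,cs(206,115)),ray(D,cs(580,162)),ray(W,(678*.64,286*.64),True)]
print("cup rim",tri(a))
a=[ray(S,cs(390,152)),ray(D,cs(421,198)),ray(W,(479*.64,365*.64),True)]
print("tall post top",tri(a)); 
a=[ray(S,cs(238,217)),ray(D,cs(382,166))]
print("short post top",tri(a)); 
go(.689,.093,.13,-57,"red hover"); go(.689,.093,.13,123,"red hover")
E
```

```text
cup base scene [ 0.76102922 -0.02597544  0.        ] side [ 7.76992041e-01 -4.85535302e-02 -5.55111512e-17]
cup rim (array([ 0.77810705, -0.03744685,  0.0564461 ]), np.float64(0.0017086183445304388))
tall post top (array([ 0.55519412, -0.12705446,  0.05660937]), np.float64(0.0037923550224201606))
short post top (array([0.54861514, 0.05788702, 0.03746164]), np.float64(0.004590044664851739))
red hover shift [0.1817, 0.4385, 0.3992] spin 0.1586 q6end 65 cur 0.1 rows>= 7
red hover shift [0.1817, 0.4385, 0.3992] spin -0.3414 q6end -115 cur 0.1 rows>= 15
```

```bash
python3 -m creep '[[0.65,0.182,0.4385,0.2,0.159],[0.65,0.182,0.4385,0.4,0.159],[0.65,0.182,0.4385,0.4,0.159],[0.65,0.182,0.4385,0.4,0.159],[0.65,0.182,0.4385,0.4,0.159],[0.65,0.182,0.4385,0.4,0.159],[0.65,0.182,0.4385,0.4,0.159],[0.65,0.182,0.4385,0.4,0.159],[0.65,0.182,0.4385,0.4,0.159],[0.65,0.182,0.4385,0.4,0.159]]'
cat >> h.py <<'E'
def toolmont(c,z,fn,half=0.045,n=500):
    """ortho tile about world c at height z, returned in WORLD axes"""
    W=eyes.get_image("wrist"); t=ortho(W,c,z,half,n); cv2.imwrite(fn,t[...,::-1]); return W,t
E
python3 - <<'E'
from h import *
W=eyes.get_image("wrist")
m=eyes.regions_of("wrist","red_cam")[0]["mask"]; print(m.sum())
for z in(.006,.016):
  t=ortho(W,(.689,.097),z,.045,390); cv2.imwrite(f"pics/r{z}.png",t[...,::-1])
mont([ortho(W,(.689,.097),.006,.045,390),ortho(W,(.689,.097),.016,.045,390)],"pics/m2.png",2)
E
```

```text
clock: 5.4
position: [0.689, 0.0929, 0.1314]
ee_rot: [0.0, 0.959, 0.283, 0.001]
contact_force: [0.0, -0.5, 1.1]
width: 0.0554
gripper_force: 0.0
2407
```

View pics/m2.png

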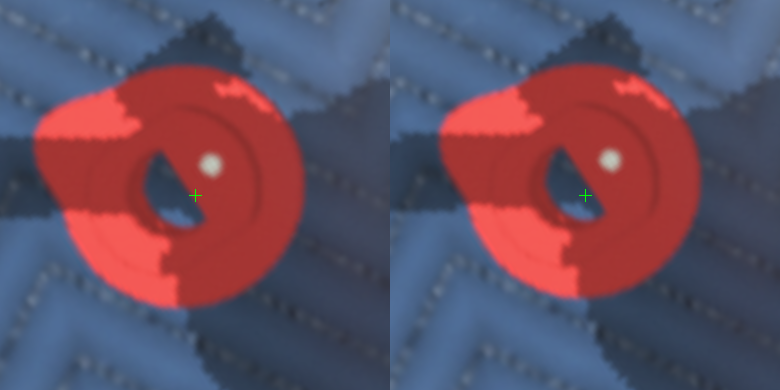

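The rectified red cam is clear: the flat's normal is at about 33.5°, and the disc (r 28) and the bore both put the centre near tile (181,187), i.e. world (0.686, 0.099). The heights agree with 6/16 mm. Next I'll descend.

```bash
python3 -c "
from h import *
go(.686,.0988,.0215,-56.5)"
```

```text
shift [0.0008, -0.0137, 0.2204] spin -0.0017 q6end 65 cur -57.1 rows>= 3
```

```bash
python3 -m creep '[[0.65,0.001,-0.0137,0.1,-0.002],[0.65,0.001,-0.0137,0.17,-0.002],[0.65,0.001,-0.0137,0.2,-0.002],[0.65,0.001,-0.0137,0.215,-0.002],[0.65,0.001,-0.0137,0.22,-0.002],[0.65,0.001,-0.0137,0.22,-0.002],[0.3,0.001,-0.0137,0.22,-0.002],[0.3,0.001,-0.0137,0.22,-0.002],[0.3,0.001,-0.0137,0.22,-0.002],[0.3,0.001,-0.0137,0.22,-0.002]]' 30; python3 -m creep '[[0.2,0,0,0,0],[0.2,0,0,0,0],[0.2,0,0,0,0],[0.2,0,0,0,0]]'
```

```text
clock: 6.5
position: [0.686, 0.0992, 0.0201]
ee_rot: [0.0, 0.957, 0.289, 0.0]
contact_force: [1.2, -0.6, 0.2]
width: 0.0256
gripper_force: 0.0
clock: 6.9
position: [0.6857, 0.0992, 0.0196]
ee_rot: [-0.0, 0.957, 0.289, 0.0]
contact_force: [0.8, -0.0, -1.6]
width: 0.0171
gripper_force: 0.0
```

```bash
python3 - <<'E'
from h import *
W=eyes.get_image("wrist"); cv2.imwrite("pics/w2.png",cv2.resize(W["frame"][100:384,100:412][...,::-1],None,fx=2,fy=2,interpolation=cv2.INTER_CUBIC))
for c in("scene","side"):
    d=eyes.get_image(c); u=proj(d,[.686,.099,.02]).astype(int); print(c,u)
    f=d["frame"][max(u[1]-60,0):u[1]+40,u[0]-50:u[0]+50][...,::-1]; cv2.imwrite(f"pics/{c}2.png",cv2.resize(f,None,fx=4,fy=4,interpolation=cv2.INTER_CUBIC))
a=cv2.imread("pics/scene2.png");b=cv2.imread("pics/side2.png");cv2.imwrite("pics/ss2.png",np.hstack([a,b]))
E
```

```text
scene [125 196]
side [286 176]
```

View pics/w2.png

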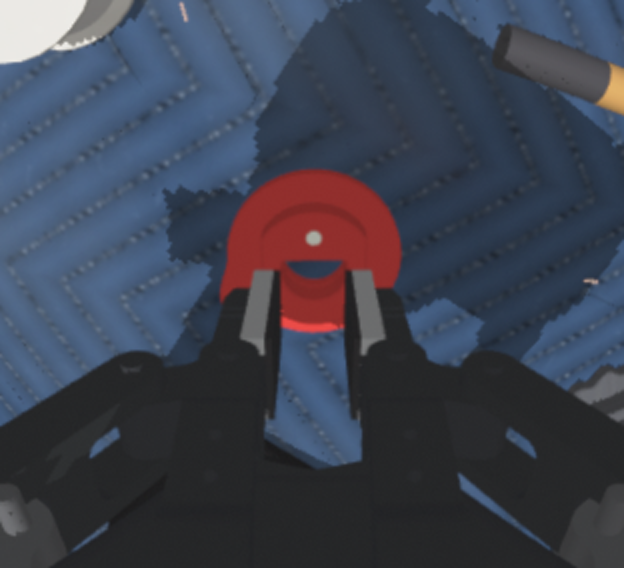

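View pics/ss2.png

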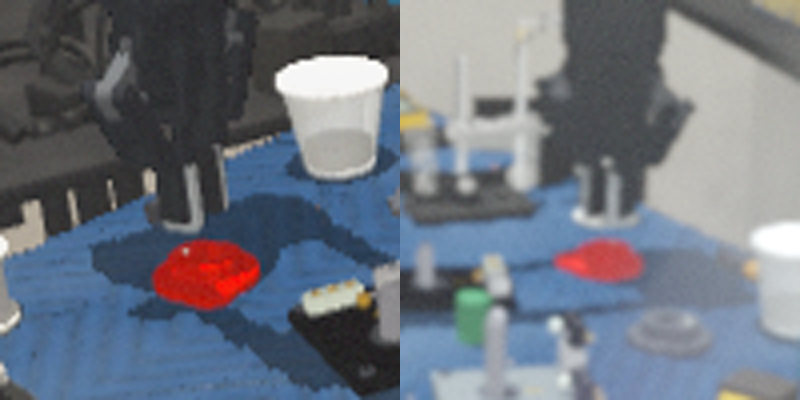

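```bash
python3 - <<'E'
from h import *
S=eyes.get_image("scene"); D=eyes.get_image("side"); W=eyes.get_image("wrist")
print(tri([ray(S,(75+185/4,136+228/4)),ray(D,(236+205/4,116+222/4))]))
print(tri([ray(S,(75+187/4,136+248/4)),ray(D,(236+212/4,116+245/4))]), "cam hub top")
print(proj(S,[.686,.099,.006]),proj(D,[.686,.099,.006]),[ (r["centre"],r["confidence"]) for c in("scene","side") for r in eyes.place_of(c,"red_cam")])
R=np.array(W["R"]);print("cam",-R.T@W["t"],pose()[:2])
for u in ((258,270),(360,270)): # pad tips in wrist crop
    print(onz(W,(100+u[0]/2,100+u[1]/2),.006,True),onz(W,(100+u[0]/2,100+u[1]/2),.03,True))
E
```

```text
(array([0.6883272 , 0.10618037, 0.03087539]), np.float64(0.0013122065015397921))
(array([0.69425707, 0.10379331, 0.01480596]), np.float64(1.0776511514699067e-05)) cam hub top
[126.02985662 202.30085682] [286.62045103 180.75984872] [([127.2, 206.9], 0.85), ([211.1, 222.7], 0.49), ([288.1, 182.4], 0.43)]
cam [0.75063523 0.14240434 0.17834899] (array([0.6857664 , 0.09923748, 0.01963602]), array([[ 8.33154236e-01,  5.53040696e-01,  8.81625352e-05],
       [ 5.53040690e-01, -8.33154241e-01,  8.38192001e-05],
       [ 1.19808419e-04, -2.10768523e-05, -9.99999993e-01]]))
[0.67222058 0.11107449 0.006     ] [0.68314001 0.11543724 0.03      ]
[0.69038609 0.08381346 0.006     ] [0.69877592 0.09197238 0.03      ]
```

Triangulating the fingertips (scene crop (185,228), side crop (605,222)) and the pad gap in the wrist view both put the tips near z = 0.031. They are about 11 mm above the TCP rather than below it, so they closed above the hub. I'll open and go lower, watching the force.

```bash
python3 -m creep '[[0.58,0,0,0,0],[0.58,0,0,0,0],[0.58,0,0,0,0],[0.58,0,0,0,0],[0.58,0,0,0,0],[0.58,0,0,0.02,0],[0.58,0,0,0.03,0],[0.58,0,0,0.038,0],[0.58,0,0,0.042,0],[0.58,0,0,0.042,0]]' 30; python3 -m creep '[[0.4,0,0,0,0],[0.3,0,0,0,0],[0.3,0,0,0,0],[0.3,0,0,0,0],[0.3,0,0,0,0]]'
```

```text
clock: 8.3
position: [0.6854, 0.0992, -0.002]
ee_rot: [-0.0, 0.957, 0.289, -0.0]
contact_force: [-0.1, 0.3, -0.4]
width: 0.0495
gripper_force: 0.0
clock: 8.8
position: [0.6862, 0.0993, -0.0009]
ee_rot: [0.0, 0.957, 0.289, 0.001]
contact_force: [-0.2, 0.3, 2.7]
width: 0.0258
gripper_force: 1.3
```

```bash
python3 - <<'E'
from h import *
W=eyes.get_image("wrist"); a=cv2.resize(W["frame"][190:290,206:306][...,::-1],None,fx=4,fy=4,interpolation=cv2.INTER_CUBIC)
d=eyes.get_image("scene"); b=cv2.resize(d["frame"][150:230,85:165][...,::-1],(400,400),interpolation=cv2.INTER_CUBIC)
cv2.imwrite("pics/m3.png",np.hstack([a,b])); print(manip.get_state()["moment"],manip.get_state()["qpos"])
E
```

```text
[-0.01536716 -0.0649398   0.02926442] [4.33449553e-02 6.12437527e-01 1.50839375e+00 9.03840950e-05
 1.01958510e+00 1.02813129e+00]
```

View pics/m3.png

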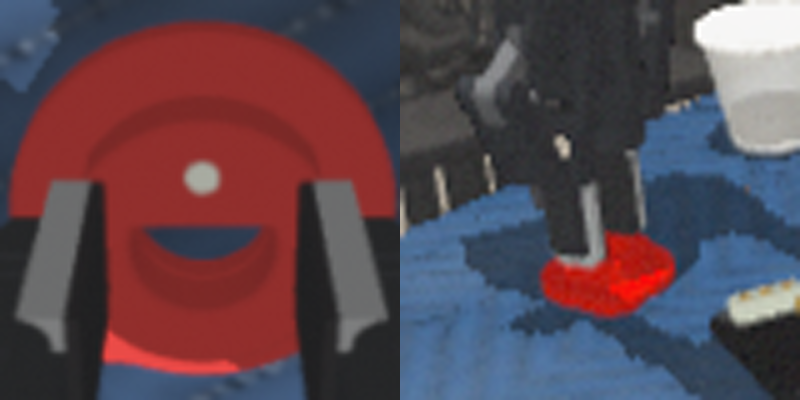

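The wrist crop shows the pads at the hub's edges (103 to 298 px). With the gap reading of 26 mm and an upward force, they are resting on the hub's top, so I need to go about 9 mm lower.

```bash
python3 -m creep '[[0.6,0,0,-0.01,0],[0.6,0,0,-0.01,0],[0.6,0,0,-0.01,0],[0.6,0,0,-0.01,0],[0.6,0,0,0.01,0],[0.6,0,0,0.018,0],[0.6,0,0,0.018,0]]' 30; python3 -m creep '[[0.4,0,0,0,0],[0.25,0,0,0,0],[0.25,0,0,0,0],[0.25,0,0,0,0],[0.25,0,0,0,0]]'
```

```text
clock: 9.6
position: [0.6845, 0.0992, -0.012]
ee_rot: [-0.0, 0.957, 0.289, -0.001]
contact_force: [-0.3, -0.0, -0.4]
width: 0.0508
gripper_force: 0.0
clock: 10.1
position: [0.6857, 0.0993, -0.0103]
ee_rot: [-0.0, 0.957, 0.289, 0.0]
contact_force: [0.3, 0.9, -0.1]
width: 0.0311
gripper_force: 30.1
```

Gripped: 31.1 mm at 30 N. Next I'll lift it and take it to a viewing place beside the tall switch.

```bash
python3 -m creep '[[0.25,0,0,-0.05,0],[0.25,0,0,-0.12,0],[0.25,0,0,-0.2,0],[0.25,0,0,-0.26,0],[0.25,0,0,-0.26,0]]' 45; python3 -c "
from h import *
go(.49,-.128,.12,-93.5)"
```

```text
clock: 10.6
position: [0.6893, 0.0995, 0.1255]
ee_rot: [0.001, 0.957, 0.289, 0.005]
contact_force: [0.3, 0.9, 0.5]
width: 0.0304
gripper_force: 49.7
 shift [-0.5837, 0.1586, 0.0065] spin 0.103 q6end 79 cur -56.4 rows>= 7
```

```bash
python3 -m creep '[[0.25,-0.584,0.159,0.007,0.103],[0.25,-0.584,0.159,0.007,0.103],[0.25,-0.584,0.159,0.007,0.103],[0.25,-0.584,0.159,0.007,0.103],[0.25,-0.584,0.159,0.007,0.103],[0.25,-0.584,0.159,0.007,0.103],[0.25,-0.584,0.159,0.007,0.103],[0.25,-0.584,0.159,0.007,0.103],[0.25,-0.584,0.159,0.007,0.103],[0.25,-0.584,0.159,0.007,0.103]]'; python3 - <<'E'
from h import *
W=eyes.get_image("wrist")
np.savez("pics/wtall.npz",**W)
T=[ortho(W,(.558,-.128),.01,.07,390),ortho(W,(.558,-.128),.060,.045,390)]
a=cv2.cvtColor(T[0],cv2.COLOR_RGB2HSV)
for n in("tall_switch","short_switch"):
    for r in eyes.place_of("wrist",n)[:2]: print(n,r["confidence"],[onz(W,r["centre"],z,True).round(4) for z in(0,.01)])
mont(T,"pics/m4.png",2)
E
```

```text
clock: 11.6
position: [0.4874, -0.1275, 0.1159]
ee_rot: [-0.0, 1.0, -0.03, 0.0]
contact_force: [-0.7, -0.5, 0.1]
width: 0.0301
gripper_force: 49.7
tall_switch 0.67 [array([ 0.5585, -0.1295,  0.    ]), array([ 0.5588, -0.1296,  0.01  ])]
short_switch 0.93 [array([0.5496, 0.0603, 0.    ]), array([0.5501, 0.0533, 0.01  ])]
```

View pics/m4.png

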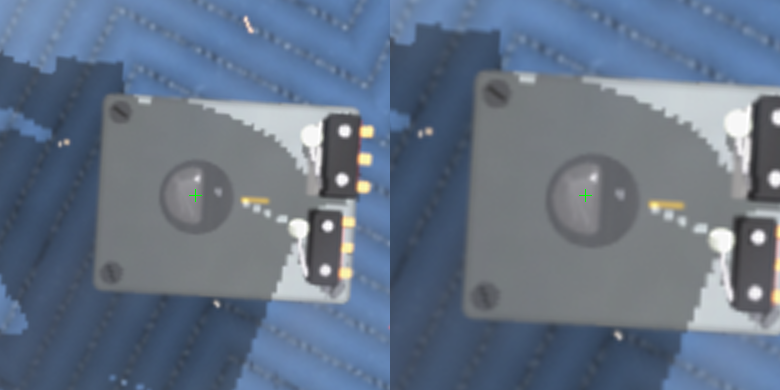

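Left tile (z = 10 mm): plate corners at (105,96), (360,109), (95,289), giving a yaw of -3.0° and the axis at (200,198). Right tile (z = 60 mm): the post's D gives the same axis, (0.5598, -0.1292). Next I'll align and lower in stages.

```bash
python3 -c "
from h import *
go(.5598,-.1292,.055,-93)"
```

```text
shift [0.1453, -0.0053, 0.1218] spin -0.0011 q6end 80 cur -93.4 rows>= 2
```

```bash
python3 -m creep '[[0.25,0.1,-0.005,0,-0.001],[0.25,0.145,-0.005,0,-0.001],[0.25,0.145,-0.005,0,-0.001],[0.25,0.145,-0.005,0.06,-0.001],[0.25,0.145,-0.005,0.11,-0.001],[0.25,0.145,-0.005,0.122,-0.001],[0.25,0.145,-0.005,0.132,-0.001],[0.25,0.145,-0.005,0.142,-0.001],[0.25,0.145,-0.005,0.152,-0.001],[0.25,0.145,-0.005,0.152,-0.001]]'; python3 -c "
from h import *
go(.5598,-.1292,.000,-93)"
```

```text
clock: 12.75
position: [0.5589, -0.1304, 0.0402]
ee_rot: [-0.0, 1.0, -0.027, 0.0]
contact_force: [-0.4, -0.7, -0.8]
width: 0.0304
gripper_force: 49.7
 shift [0.0016, -0.0025, 0.0804] spin -0.0004 q6end 80 cur -93.1 rows>= 1
```

```bash
python3 -m creep '[[0.25,0.001,-0.002,0.02,0],[0.25,0.001,-0.002,0.04,0],[0.25,0.001,-0.002,0.06,0],[0.25,0.001,-0.002,0.07,0],[0.25,0.001,-0.002,0.076,0],[0.25,0.001,-0.002,0.08,0],[0.25,0.001,-0.002,0.08,0]]'
```

```text
clock: 13.45
position: [0.5596, -0.1295, 0.0]
ee_rot: [-0.0, 1.0, -0.027, 0.0]
contact_force: [-0.8, 0.4, -0.3]
width: 0.0304
gripper_force: 49.7
```

```bash
python3 -m creep '[[0.25,0,0,0.003,0],[0.25,0,0,0.003,0]]'; python3 -m creep '[[0.55,0,0,0,0],[0.55,0,0,0,0],[0.55,0,0,0,0],[0.55,0,0,0,0],[0.55,0,0,-0.03,0],[0.55,0,0,-0.12,0],[0.55,0,0,-0.2,0],[0.55,0,0,-0.26,0],[0.55,0,0,-0.26,0]]'; python3 - <<'E'
from h import *
go(.442,-.125,.12,-92,"brass")
W=eyes.get_image("wrist")
cv2.imwrite("pics/red_t.png",ortho(W,(.56,-.129),.026,.045,390)[...,::-1])
print([(r["confidence"],onz(W,r["centre"],.01,True).round(4)) for r in eyes.place_of("wrist","red_cam")])
E
```

```text
clock: 13.65
position: [0.56, -0.1296, -0.0004]
ee_rot: [0.0, 1.0, -0.027, 0.001]
contact_force: [-2.2, -0.2, 4.1]
width: 0.0305
gripper_force: 50.2
clock: 14.55
position: [0.5627, -0.1306, 0.1335]
ee_rot: [0.002, 1.0, -0.027, 0.005]
contact_force: [0.4, 0.0, -0.6]
width: 0.0468
gripper_force: 0.0
brass shift [-0.242, 0.002, 0.0246] spin -0.0032 q6end 76 cur -93.1 rows>= 3
[(0.62, array([ 0.5592, -0.1324,  0.01  ])), (0.44, array([ 0.4474, -0.1212,  0.01  ]))]
```

```bash
python3 -m creep '[[0.65,-0.242,0.002,0.01,-0.003],[0.65,-0.242,0.002,0.01,-0.003],[0.65,-0.242,0.002,0.01,-0.003],[0.65,-0.242,0.002,0.01,-0.003],[0.65,-0.242,0.002,0.01,-0.003],[0.65,-0.242,0.002,0.01,-0.003]]'; python3 - <<'E'
from h import *
W=eyes.get_image("wrist")
print([(r["confidence"],onz(W,r["centre"],.0,True).round(4)) for r in eyes.place_of("wrist","brass_collar")])
mont([ortho(W,(.442,-.125),.014,.03,390),ortho(W,(.56,-.129),.026,.045,390)],"pics/m5.png",2)
E
```

```text
clock: 15.25
position: [0.4399, -0.1241, 0.1232]
ee_rot: [-0.0, 1.0, -0.018, 0.0]
contact_force: [0.4, 0.2, 0.0]
width: 0.0556
gripper_force: 0.0
[(0.76, array([ 0.4436, -0.1222,  0.    ])), (0.74, array([ 0.5661, -0.0206,  0.    ]))]
```

View pics/m5.png

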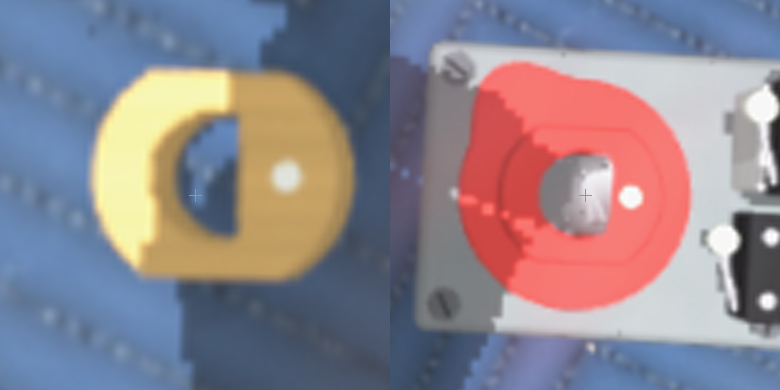

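The right tile shows the red cam seated and keyed on the post. Left tile: the collar is centred near (215,173) with yaw about -1.5°, i.e. world (0.4452, -0.1217).

```bash
python3 -c "
from h import *
go(.4452,-.1217,-.0125,-91.5)"
```

```text
shift [0.0104, -0.0051, 0.2717] spin -0.0015 q6end 76 cur -92.0 rows>= 3
```

```bash
python3 -m creep '[[0.65,0.0104,-0.005,0.1,-0.0015],[0.65,0.0104,-0.005,0.2,-0.0015],[0.65,0.0104,-0.005,0.24,-0.0015],[0.65,0.0104,-0.005,0.26,-0.0015],[0.65,0.0104,-0.005,0.271,-0.0015],[0.65,0.0104,-0.005,0.271,-0.0015],[0.4,0.0104,-0.005,0.271,-0.0015],[0.25,0.0104,-0.005,0.271,-0.0015],[0.25,0.0104,-0.005,0.271,-0.0015],[0.25,0.0104,-0.005,0.271,-0.0015]]' 45; python3 -m creep '[[0.25,0,0,0,0],[0.25,0,0,0,0],[0.25,0,0,0,0]]';python3 -c "
from h import *
go(.5598,-.1295,.095,-93)"
```

```text
clock: 16.35
position: [0.4452, -0.122, -0.0105]
ee_rot: [0.001, 1.0, -0.013, 0.002]
contact_force: [0.3, -0.6, 6.3]
width: 0.0302
gripper_force: 45.1
clock: 16.65
position: [0.4452, -0.122, -0.0105]
ee_rot: [0.001, 1.0, -0.013, 0.002]
contact_force: [0.1, 0.3, 6.0]
width: 0.0304
gripper_force: 45.1
 shift [0.2303, 0.0091, -0.2103] spin 0.0041 q6end 80 cur -91.5 rows>= 4
```

```bash
python3 -m creep '[[0.25,0,0,-0.05,0],[0.25,0,0,-0.15,0],[0.25,0,0,-0.22,0],[0.25,0.23,0.009,-0.22,0.004],[0.25,0.23,0.009,-0.22,0.004],[0.25,0.23,0.009,-0.22,0.004],[0.25,0.23,0.009,-0.22,0.004],[0.25,0.23,0.009,-0.22,0.004],[0.25,0.23,0.009,-0.22,0.004]]';python3 - <<'E'
from h import *
go(.5598,-.1295,.041,-93)
p=pose()[0];T=[]
for c in("scene","side"):
    d=eyes.get_image(c); u=proj(d,[.56,-.13,.09]).astype(int)
    f=d["frame"][u[1]-30:u[1]+35,u[0]-32:u[0]+33]; T.append(cv2.resize(f,(390,390),interpolation=cv2.INTER_CUBIC))
cv2.imwrite("pics/m6.png",np.hstack(T)[...,::-1])
E
```

```text
clock: 17.55
position: [0.5569, -0.1286, 0.0978]
ee_rot: [-0.0, 1.0, -0.026, -0.001]
contact_force: [0.1, 0.5, -0.9]
width: 0.0304
gripper_force: 45.2
 shift [0.0062, 0.0015, 0.1137] spin 0.0001 q6end 80 cur -93.0 rows>= 2
```

View pics/m6.png

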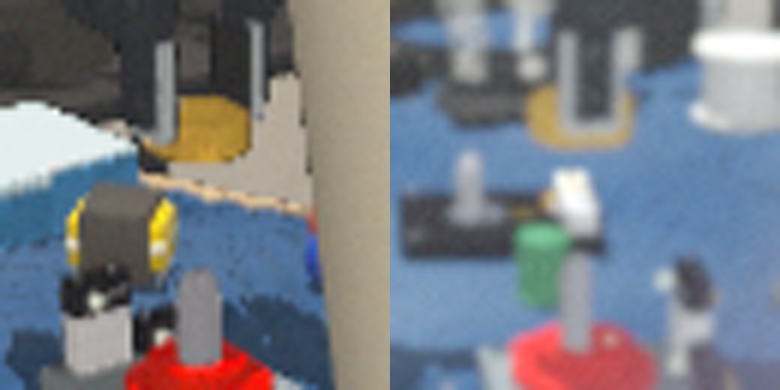

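The collar is held level between the pads in both views. Next I'll lower it onto the tall post.

```bash
python3 -m creep '[[0.25,0.006,0.0015,0,0],[0.25,0.006,0.0015,0.05,0],[0.25,0.006,0.0015,0.075,0],[0.25,0.006,0.0015,0.085,0],[0.25,0.006,0.0015,0.095,0],[0.25,0.006,0.0015,0.105,0],[0.25,0.006,0.0015,0.113,0],[0.25,0.006,0.0015,0.113,0]]';python3 -c "
from h import *
go(.5598,-.1295,.0155,-93)"
```

```text
clock: 18.45
position: [0.5605, -0.1296, 0.041]
ee_rot: [-0.0, 1.0, -0.026, -0.001]
contact_force: [-2.0, -0.3, -2.0]
width: 0.0303
gripper_force: 45.1
 shift [-0.0012, -0.0002, 0.051] spin 0.0001 q6end 80 cur -93.0 rows>= 1
```

```bash
python3 -m creep '[[0.25,-0.001,0,0.015,0],[0.25,-0.001,0,0.03,0],[0.25,-0.001,0,0.04,0],[0.25,-0.001,0,0.046,0],[0.25,-0.001,0,0.05,0],[0.25,-0.001,0,0.05,0]]';python3 -m creep '[[0.25,0,0,0.004,0],[0.25,0,0,0.004,0]]'
```

```text
clock: 19.05
position: [0.5602, -0.1297, 0.0159]
ee_rot: [-0.0, 1.0, -0.026, -0.001]
contact_force: [-4.7, -0.3, -3.0]
width: 0.0305
gripper_force: 45.0
clock: 19.25
position: [0.5602, -0.1297, 0.0155]
ee_rot: [-0.0, 1.0, -0.026, -0.001]
contact_force: [-7.8, 1.8, 6.9]
width: 0.0304
gripper_force: 46.0
```

```bash
python3 -m creep '[[0.55,0,0,0,0],[0.55,0,0,0,0],[0.55,0,0,0,0],[0.55,0,0,0,0],[0.55,0,0,-0.03,0],[0.55,0,0,-0.12,0],[0.55,0,0,-0.2,0],[0.55,0,0,-0.22,0],[0.55,0,0,-0.22,0]]'; python3 - <<'E'
from h import *
go(.428,.103,.125,-48,"white")
W=eyes.get_image("wrist")
cv2.imwrite("pics/brass_t.png",ortho(W,(.56,-.129),.040,.045,390)[...,::-1])
E
```

```text
clock: 20.15
position: [0.563, -0.1305, 0.1268]
ee_rot: [0.001, 1.0, -0.026, 0.003]
contact_force: [0.0, -0.5, -0.5]
width: 0.0471
gripper_force: 0.0
white shift [-0.2938, -0.4524, 0.0013] spin -0.1249 q6end 62 cur -93.0 rows>= 6
```

```bash
python3 -m creep '[[0.65,-0.294,-0.452,0.001,-0.125],[0.65,-0.294,-0.452,0.001,-0.125],[0.65,-0.294,-0.452,0.001,-0.125],[0.65,-0.294,-0.452,0.001,-0.125],[0.65,-0.294,-0.452,0.001,-0.125],[0.65,-0.294,-0.452,0.001,-0.125],[0.65,-0.294,-0.452,0.001,-0.125],[0.65,-0.294,-0.452,0.001,-0.125],[0.65,-0.294,-0.452,0.001,-0.125]]'; python3 - <<'E'
from h import *
W=eyes.get_image("wrist")
print([(r["confidence"],onz(W,r["centre"],.0,True).round(4)) for r in eyes.place_of("wrist","white_cam")])
b=cv2.imread("pics/brass_t.png")[...,::-1]
mont([ortho(W,(.428,.103),.016,.03,390),b.copy()],"pics/m7.png",2)
E
```

```text
clock: 21.1
position: [0.4266, 0.1025, 0.1234]
ee_rot: [0.0, 0.934, 0.358, -0.0]
contact_force: [0.0, 0.3, 0.0]
width: 0.0552
gripper_force: 0.0
[(0.83, array([ 0.4322,  0.108 , -0.    ]))]
```

View pics/m7.png

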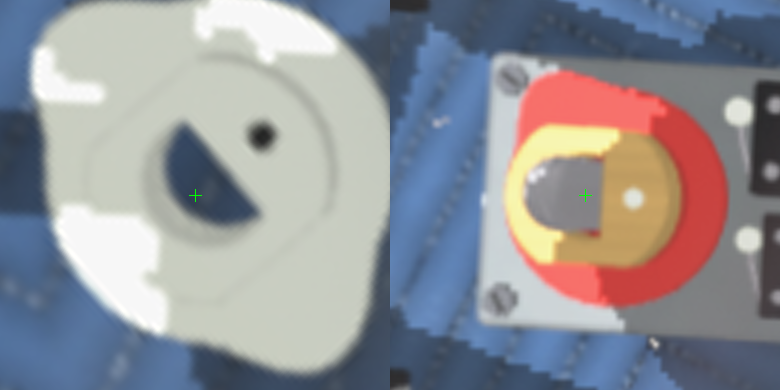

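The right tile shows the collar seated and keyed. Left tile: the white cam's bore flat runs (185,122) to (262,213), so the yaw is 40.2° and the centre is at (206,182), i.e. world (0.4298, 0.1049).

```bash
python3 -c "
from h import *
go(.4298,.1049,-.0103,-49.8)"
```

```text
shift [0.008, 0.0003, 0.2679] spin 0.0048 q6end 64 cur -48.1 rows>= 3
```

```bash
python3 -m creep '[[0.65,0.008,0,0.1,0.005],[0.65,0.008,0,0.2,0.005],[0.65,0.008,0,0.24,0.005],[0.65,0.008,0,0.256,0.005],[0.65,0.008,0,0.266,0.005],[0.65,0.008,0,0.266,0.005],[0.4,0.008,0,0.266,0.005],[0.25,0.008,0,0.266,0.005],[0.25,0.008,0,0.266,0.005],[0.25,0.008,0,0.266,0.005]]' 45; python3 -m creep '[[0.25,0,0,0,0],[0.25,0,0,0,0],[0.25,0,0,0,0]]'
```

```text
clock: 22.2
position: [0.4304, 0.1061, -0.0075]
ee_rot: [0.001, 0.939, 0.344, 0.002]
contact_force: [-0.2, -0.9, 6.7]
width: 0.0303
gripper_force: 44.9
clock: 22.5
position: [0.4305, 0.1061, -0.0075]
ee_rot: [0.001, 0.939, 0.344, 0.002]
contact_force: [-1.0, -1.7, 6.6]
width: 0.0305
gripper_force: 44.9
```

```bash
python3 -m creep '[[0.25,0,0,-0.05,0],[0.25,0,0,-0.15,0],[0.25,0,0,-0.24,0],[0.25,0,0,-0.26,0],[0.25,0,0,-0.26,0],[0.25,0,0,-0.26,0]]'; python3 - <<'E'
from h import *
p,R,s=pose(); print(p,s["width"])
go(.5598,-.1295,.116,-93)
W=eyes.get_image("wrist")
# tile in tool frame: x right = tool x
W2=dict(W); W2["R"]=np.array(W["R"])@R; W2["t"]=np.array(W["R"])@p+np.array(W["t"])
t=ortho(W2,(0.005,0),-.0235,.035,390)
mont([t],"pics/m8.png",1)
E
```

```text
clock: 23.1
position: [0.428, 0.106, 0.1203]
ee_rot: [-0.0, 0.939, 0.344, -0.001]
contact_force: [-0.1, -0.5, -0.1]
width: 0.0302
gripper_force: 45.0
[0.42799331 0.10599219 0.1203375 ] 0.030213788178197924
 shift [-0.103, 0.5298, 0.0083] spin 0.1201 q6end 80 cur -49.8 rows>= 6
```

View pics/m8.png

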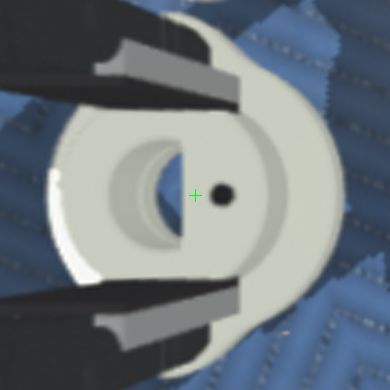

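The held white cam in the tool frame has its flat at column 182, so the bore axis sits about 0.8 mm toward tool -x. I'll compensate for that while placing it.

```bash
python3 -m creep '[[0.25,-0.103,0.53,0.008,0.12],[0.25,-0.103,0.53,0.008,0.12],[0.25,-0.103,0.53,0.008,0.12],[0.25,-0.103,0.53,0.008,0.12],[0.25,-0.103,0.53,0.008,0.12],[0.25,-0.103,0.53,0.008,0.12],[0.25,-0.103,0.53,0.008,0.12],[0.25,-0.103,0.53,0.008,0.12],[0.25,-0.103,0.53,0.008,0.12]]'; python3 -c "
from h import *
go(.5603,-.1295,.044,-93)"
```

```text
clock: 24.05
position: [0.5593, -0.1277, 0.1161]
ee_rot: [-0.001, 1.0, -0.025, -0.001]
contact_force: [0.3, 0.3, -0.8]
width: 0.0302
gripper_force: 45.0
 shift [0.0026, 0.0037, 0.1442] spin 0.0004 q6end 80 cur -92.9 rows>= 2
```

```bash
python3 -m creep '[[0.25,0.0025,0.0037,0.03,0],[0.25,0.0025,0.0037,0.08,0],[0.25,0.0025,0.0037,0.1,0],[0.25,0.0025,0.0037,0.112,0],[0.25,0.0025,0.0037,0.122,0],[0.25,0.0025,0.0037,0.132,0],[0.25,0.0025,0.0037,0.142,0],[0.25,0.0025,0.0037,0.144,0],[0.25,0.0025,0.0037,0.144,0]]'; python3 -c "
from h import *
go(.5603,-.1295,.033,-93)"
```

```text
clock: 24.95
position: [0.5613, -0.131, 0.0448]
ee_rot: [-0.0, 1.0, -0.026, -0.001]
contact_force: [-2.0, 1.9, -0.5]
width: 0.03
gripper_force: 44.9
 shift [-0.0022, -0.0028, 0.0236] spin 0.0001 q6end 80 cur -93.0 rows>= 1
```

```bash
python3 -m creep '[[0.25,-0.002,-0.002,0.01,0],[0.25,-0.002,-0.002,0.018,0],[0.25,-0.002,-0.002,0.024,0],[0.25,-0.002,-0.002,0.024,0]]';python3 -m creep '[[0.25,0,0,0.004,0],[0.25,0,0,0.006,0],[0.25,0,0,0.006,0]]'
```

```text
clock: 25.35
position: [0.5612, -0.1306, 0.0328]
ee_rot: [0.0, 1.0, -0.026, 0.0]
contact_force: [-0.3, 0.2, -0.3]
width: 0.0305
gripper_force: 45.0
clock: 25.65
position: [0.5613, -0.1306, 0.0324]
ee_rot: [0.0, 1.0, -0.026, 0.001]
contact_force: [-4.3, 0.9, 13.4]
width: 0.0303
gripper_force: 46.5
```

```bash
python3 -m creep '[[0.55,0,0,0,0],[0.55,0,0,0,0],[0.55,0,0,0,0],[0.55,0,0,0,0],[0.55,0,0,-0.03,0],[0.55,0,0,-0.12,0],[0.55,0,0,-0.18,0],[0.55,0,0,-0.19,0],[0.55,0,0,-0.19,0]]'; python3 - <<'E'
from h import *
go(.682,-.043,.123,-130,"star")
W=eyes.get_image("wrist")
cv2.imwrite("pics/white_t.png",ortho(W,(.56,-.129),.056,.045,390)[...,::-1])
E
```

```text
clock: 26.55
position: [0.5617, -0.1306, 0.1259]
ee_rot: [0.0, 1.0, -0.026, 0.001]
contact_force: [-0.9, -0.8, -0.0]
width: 0.0469
gripper_force: 0.0
star shift [0.2312, -0.1874, 0.0061] spin 0.1029 q6end 126 cur -93.0 rows>= 5
```

```bash
python3 -m creep '[[0.65,0.231,-0.187,0.006,0.103],[0.65,0.231,-0.187,0.006,0.103],[0.65,0.231,-0.187,0.006,0.103],[0.65,0.231,-0.187,0.006,0.103],[0.65,0.231,-0.187,0.006,0.103],[0.65,0.231,-0.187,0.006,0.103],[0.65,0.231,-0.187,0.006,0.103],[0.65,0.231,-0.187,0.006,0.103]]'; python3 - <<'E'
from h import *
W=eyes.get_image("wrist"); print(np.degrees(pose()[2]["qpos"]).round(0))
print([(r["confidence"],onz(W,r["centre"],.0,True).round(4)) for r in eyes.place_of("wrist","star_wheel")])
b=cv2.imread("pics/white_t.png")[...,::-1]
t=ortho(W,(.682,-.043),.016,.03,390); t=np.clip(t.astype(float)*1.8,0,255).astype(np.uint8)
mont([t,b.copy()],"pics/m9.png",2)
E
```

```text
clock: 27.4
position: [0.6806, -0.0432, 0.1212]
ee_rot: [0.0, 0.94, -0.342, -0.001]
contact_force: [1.0, 0.2, 1.3]
width: 0.0555
gripper_force: 0.0
[ -9.  28.  80.   0.  72. 121.]
[(0.85, array([ 0.6889, -0.0511,  0.    ]))]
```

View pics/m9.png

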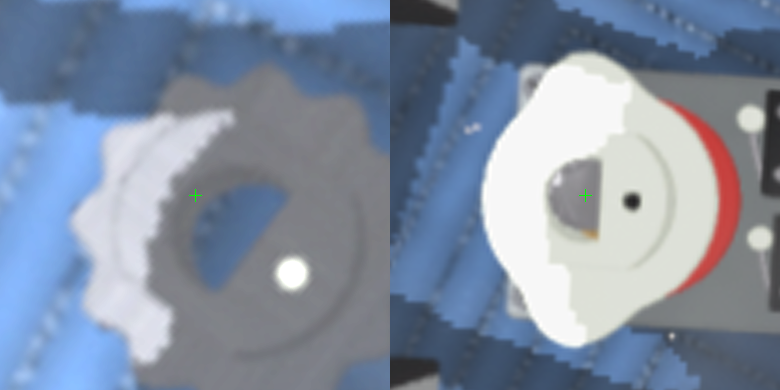

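The right tile shows the white cam seated and keyed. Left tile: the star's flat runs (288,192) to (217,291), so the yaw is about -36° and the centre is (234,228), i.e. world (0.688, -0.048).

```bash
python3 -c "
from h import *
go(.6881,-.0482,-.0065,-126.2)"
```

```text
shift [0.0174, -0.0017, 0.2568] spin -0.0107 q6end 122 cur -130.0 rows>= 3
```

```bash
python3 -m creep '[[0.65,0.0174,-0.0017,0.1,-0.0107],[0.65,0.0174,-0.0017,0.2,-0.0107],[0.65,0.0174,-0.0017,0.235,-0.0107],[0.65,0.0174,-0.0017,0.25,-0.0107],[0.65,0.0174,-0.0017,0.257,-0.0107],[0.65,0.0174,-0.0017,0.257,-0.0107],[0.4,0.0174,-0.0017,0.257,-0.0107],[0.25,0.0174,-0.0017,0.257,-0.0107],[0.25,0.0174,-0.0017,0.257,-0.0107],[0.25,0.0174,-0.0017,0.257,-0.0107]]' 45; python3 -m creep '[[0.25,0,0,0,0],[0.25,0,0,0,0]]'
```

```text
clock: 28.5
position: [0.6899, -0.0482, -0.0042]
ee_rot: [-0.0, 0.951, -0.311, 0.002]
contact_force: [0.4, -0.1, 5.4]
width: 0.0295
gripper_force: 44.4
clock: 28.7
position: [0.6899, -0.0482, -0.0042]
ee_rot: [-0.0, 0.951, -0.311, 0.002]
contact_force: [-0.8, 0.2, 6.5]
width: 0.0296
gripper_force: 44.4
```

```bash
python3 -m creep '[[0.25,0,0,-0.05,0],[0.25,0,0,-0.15,0],[0.25,0,0,-0.24,0],[0.25,0,0,-0.25,0],[0.25,0,0,-0.25,0]]';  python3 -c "
from h import *
go(.48,.06,.12,-97.5)"
```

```text
clock: 29.2
position: [0.6896, -0.048, 0.1211]
ee_rot: [-0.0, 0.951, -0.311, 0.002]
contact_force: [-0.1, -1.1, -1.9]
width: 0.0296
gripper_force: 44.7
 shift [-0.4659, 0.0732, 0.0001] spin -0.0797 q6end 105 cur -126.2 rows>= 5
```

```bash
python3 -m creep '[[0.25,-0.466,0.073,0,-0.08],[0.25,-0.466,0.073,0,-0.08],[0.25,-0.466,0.073,0,-0.08],[0.25,-0.466,0.073,0,-0.08],[0.25,-0.466,0.073,0,-0.08],[0.25,-0.466,0.073,0,-0.08],[0.25,-0.466,0.073,0,-0.08],[0.25,-0.466,0.073,0,-0.08]]';  python3 - <<'E'
from h import *
W=eyes.get_image("wrist"); p,R,s=pose()
for r in eyes.place_of("wrist","short_switch")[:2]: print(r["confidence"],[onz(W,r["centre"],z,True).round(4) for z in(0,.01)])
W2=dict(W); W2["R"]=np.array(W["R"])@R; W2["t"]=np.array(W["R"])@p+np.array(W["t"])
t=ortho(W2,(0.005,0),-.0205,.035,390); t=np.clip(t.astype(float)*1.8,0,255).astype(np.uint8)
b=ortho(W,(.549,.057),.01,.07,390); b=np.clip(b.astype(float)*1.6,0,255).astype(np.uint8)
np.savez("pics/wshort.npz",**W)
mont([t,b],"pics/m10.png",2)
E
```

```text
clock: 30.0
position: [0.4797, 0.0599, 0.1179]
ee_rot: [0.0, 0.998, -0.065, -0.0]
contact_force: [-0.3, 0.7, -1.0]
width: 0.0297
gripper_force: 44.7
0.8 [array([0.5491, 0.0613, 0.    ]), array([0.5494, 0.0609, 0.01  ])]
0.37 [array([0.4163, 0.0669, 0.    ]), array([0.4214, 0.0663, 0.01  ])]
```

View pics/m10.png

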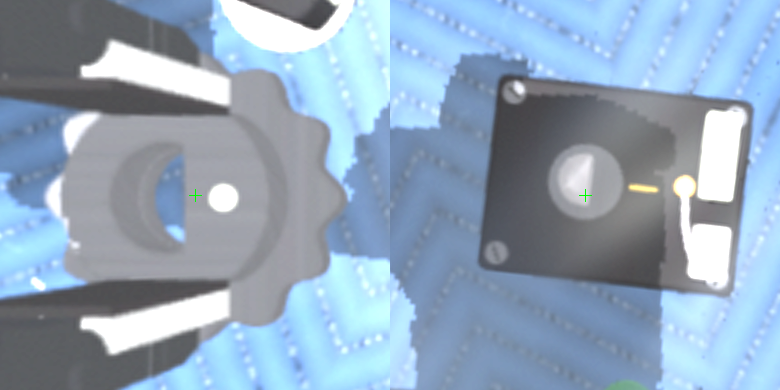

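The short plate has a yaw of about -6.3° (edges (498,75) to (753,102)), with the post ring centred at tile (196,182), i.e. world (0.5495, 0.0612). The star is held with its bore about 0.5 mm toward tool -x.

```bash
python3 -c "
from h import *
go(.5501,.0611,.0245,-96.3)"
```

```text
shift [0.1386, -0.021, 0.1871] spin -0.0032 q6end 103 cur -97.4 rows>= 3
```

```bash
python3 -m creep '[[0.25,0.09,-0.02,0,-0.003],[0.25,0.1386,-0.021,0,-0.003],[0.25,0.1386,-0.021,0.03,-0.003],[0.25,0.1386,-0.021,0.1,-0.003],[0.25,0.1386,-0.021,0.14,-0.003],[0.25,0.1386,-0.021,0.155,-0.003],[0.25,0.1386,-0.021,0.167,-0.003],[0.25,0.1386,-0.021,0.177,-0.003],[0.25,0.1386,-0.021,0.187,-0.003],[0.25,0.1386,-0.021,0.187,-0.003]]';  python3 -c "
from h import *
go(.5501,.0611,.0065,-96.3)"
```

```text
clock: 31.1
position: [0.5491, 0.0617, 0.0252]
ee_rot: [-0.0, 0.998, -0.055, 0.0]
contact_force: [-0.8, 0.0, -1.1]
width: 0.0298
gripper_force: 44.7
 shift [0.0021, 0.0009, 0.0373] spin -0.0 q6end 103 cur -96.3 rows>= 1
```

```bash
python3 -m creep '[[0.25,0.001,0.0009,0.01,0],[0.25,0.001,0.0009,0.02,0],[0.25,0.001,0.0009,0.03,0],[0.25,0.001,0.0009,0.037,0],[0.25,0.001,0.0009,0.037,0]]';python3 -m creep '[[0.25,0,0,0.004,0],[0.25,0,0,0.006,0],[0.25,0,0,0.006,0]]'
```

```text
clock: 31.6
position: [0.5492, 0.0612, 0.0061]
ee_rot: [-0.0, 0.998, -0.055, -0.0]
contact_force: [-0.1, -0.1, 0.1]
width: 0.03
gripper_force: 44.8
clock: 31.9
position: [0.5495, 0.0612, 0.0057]
ee_rot: [-0.0, 0.998, -0.055, 0.0]
contact_force: [-4.3, -0.5, 13.6]
width: 0.0295
gripper_force: 46.7
```

```bash
python3 -m creep '[[0.55,0,0,0,0],[0.55,0,0,0,0],[0.55,0,0,0,0],[0.55,0,0,0,0],[0.55,0,0,-0.03,0],[0.55,0,0,-0.12,0],[0.55,0,0,-0.2,0],[0.55,0,0,-0.25,0],[0.55,0,0,-0.25,0]]'; python3 - <<'E'
from h import *
go(.436,-.004,.13,-78,"knob")
W=eyes.get_image("wrist")
cv2.imwrite("pics/star_t.png",ortho(W,(.5495,.0612),.026,.045,390)[...,::-1])
E
```

```text
clock: 32.8
position: [0.5524, 0.0612, 0.1326]
ee_rot: [-0.0, 0.998, -0.055, 0.004]
contact_force: [0.5, -0.2, -0.0]
width: 0.0473
gripper_force: 0.0
knob shift [-0.2172, 0.1552, 0.0031] spin -0.0509 q6end 77 cur -96.3 rows>= 3
```

```bash
python3 -m creep '[[0.6,-0.217,0.155,0.003,-0.051],[0.6,-0.217,0.155,0.003,-0.051],[0.6,-0.217,0.155,0.003,-0.051],[0.6,-0.217,0.155,0.003,-0.051],[0.6,-0.217,0.155,0.003,-0.051],[0.6,-0.217,0.155,0.003,-0.051],[0.6,-0.217,0.155,0.003,-0.051]]'; python3 - <<'E'
from h import *
W=eyes.get_image("wrist")
print([(r["confidence"],onz(W,r["centre"],.0,True).round(4)) for r in eyes.place_of("wrist","pointer_knob")])
b=cv2.imread("pics/star_t.png")[...,::-1]; b=np.clip(b.astype(float)*1.6,0,255).astype(np.uint8)
t=ortho(W,(.436,-.004),.0045,.03,390); t=np.clip(t.astype(float)*1.4,0,255).astype(np.uint8)
mont([t,b],"pics/m11.png",2)
E
```

```text
clock: 33.55
position: [0.4341, -0.0036, 0.1268]
ee_rot: [-0.0, 0.994, 0.105, 0.0]
contact_force: [0.6, 0.1, -0.1]
width: 0.0511
gripper_force: 0.0
[(0.98, array([ 0.4359, -0.0103,  0.    ])), (0.78, array([ 0.3657, -0.1333,  0.    ])), (0.69, array([ 0.3479, -0.05  ,  0.    ])), (0.56, array([ 0.3801, -0.3268,  0.    ])), (0.39, array([ 0.5584, -0.1311,  0.    ]))]
```

View pics/m11.png

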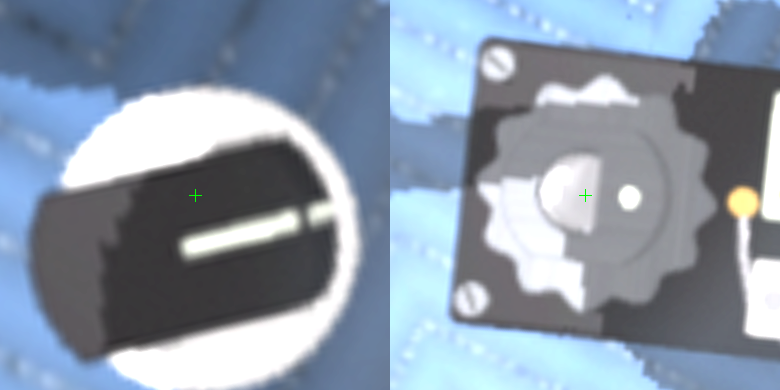

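The right tile shows the star seated and keyed. Left tile: the knob's skirt is centred at (205,239) and the pointer is at about 13.7°, i.e. world (0.4377, -0.0108).

```bash
python3 -c "
from h import *
go(.4377,-.0108,-.004,-76.3)"
```

```text
shift [0.0045, 0.0158, 0.2616] spin -0.0045 q6end 75 cur -77.9 rows>= 3
```

```bash
python3 -m creep '[[0.6,0.0045,0.0158,0.1,-0.0045],[0.6,0.0045,0.0158,0.2,-0.0045],[0.6,0.0045,0.0158,0.24,-0.0045],[0.6,0.0045,0.0158,0.255,-0.0045],[0.6,0.0045,0.0158,0.261,-0.0045],[0.6,0.0045,0.0158,0.261,-0.0045],[0.4,0.0045,0.0158,0.261,-0.0045],[0.2,0.0045,0.0158,0.261,-0.0045],[0.2,0.0045,0.0158,0.261,-0.0045],[0.2,0.0045,0.0158,0.261,-0.0045]]' 40; python3 -m creep '[[0.2,0,0,0,0],[0.2,0,0,0,0]]'
```

```text
clock: 34.65
position: [0.4382, -0.0113, -0.0021]
ee_rot: [0.0, 0.993, 0.119, 0.002]
contact_force: [-1.2, 0.4, 6.4]
width: 0.0244
gripper_force: 39.7
clock: 34.85
position: [0.4382, -0.0113, -0.0021]
ee_rot: [0.0, 0.993, 0.119, 0.002]
contact_force: [0.2, 0.4, 7.2]
width: 0.0247
gripper_force: 39.7
```

```bash
python3 -m creep '[[0.2,0,0,-0.05,0],[0.2,0,0,-0.12,0],[0.2,0,0,-0.2,0],[0.2,0,0,-0.22,0],[0.2,0,0,-0.22,0]]';  python3 -c "
from h import *
go(.5498,.0611,.105,-96.3)"
```

```text
clock: 35.35
position: [0.4383, -0.0114, 0.1085]
ee_rot: [0.001, 0.993, 0.119, 0.003]
contact_force: [0.0, 0.2, -1.3]
width: 0.0244
gripper_force: 39.8
 shift [0.2508, -0.0883, 0.0081] spin 0.0555 q6end 103 cur -76.3 rows>= 3
```

```bash
python3 -m creep '[[0.2,0.251,-0.088,0.008,0.0555],[0.2,0.251,-0.088,0.008,0.0555],[0.2,0.251,-0.088,0.008,0.0555],[0.2,0.251,-0.088,0.008,0.0555],[0.2,0.251,-0.088,0.008,0.0555],[0.2,0.251,-0.088,0.008,0.0555],[0.2,0.251,-0.088,0.008,0.0555],[0.2,0.251,-0.088,0.008,0.0555]]';  python3 - <<'E'
from h import *
go(.5498,.0611,.041,-96.3)
W=eyes.get_image("wrist"); p,R,s=pose()
W2=dict(W); W2["R"]=np.array(W["R"])@R; W2["t"]=np.array(W["R"])@p+np.array(W["t"])
t=ortho(W2,(0.0,0),-.0025,.035,390); t=np.clip(t.astype(float)*1.4,0,255).astype(np.uint8)
mont([t],"pics/m12.png",1)
E
```

```text
clock: 36.15
position: [0.5475, 0.0606, 0.1026]
ee_rot: [0.0, 0.998, -0.055, -0.0]
contact_force: [-0.6, 0.1, 0.7]
width: 0.0246
gripper_force: 39.8
 shift [0.0045, -0.0014, 0.1232] spin -0.0002 q6end 103 cur -96.4 rows>= 2
```

View pics/m12.png

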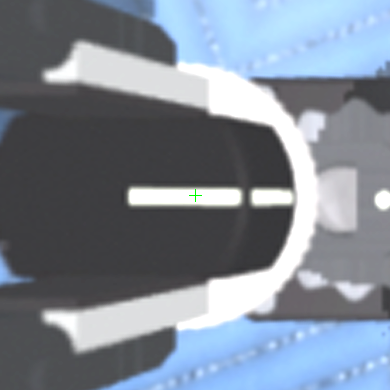

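The pointer line is aligned with tool x, and the skirt edge at column 318 puts the bore axis about 0.5 mm toward tool -x, as assumed. I'll lower it now.

```bash
python3 -m creep '[[0.2,0.0045,-0.001,0.02,0],[0.2,0.0045,-0.001,0.08,0],[0.2,0.0045,-0.001,0.11,0],[0.2,0.0045,-0.001,0.123,0],[0.2,0.0045,-0.001,0.132,0],[0.2,0.0045,-0.001,0.14,0],[0.2,0.0045,-0.001,0.148,0],[0.2,0.0045,-0.001,0.152,0],[0.2,0.0045,-0.001,0.152,0]]';  python3 -c "
from h import *
go(.5498,.0611,.0245,-96.3)"
```

```text
clock: 37.1
position: [0.5508, 0.0615, 0.0267]
ee_rot: [-0.0, 0.998, -0.055, 0.0]
contact_force: [-0.4, -0.3, -1.4]
width: 0.0245
gripper_force: 39.8
 shift [-0.0019, 0.001, 0.0043] spin -0.0 q6end 103 cur -96.3 rows>= 1
```

```bash
python3 -m creep '[[0.2,-0.001,0,0.003,0],[0.2,-0.001,0,0.006,0],[0.2,-0.001,0,0.009,0],[0.2,-0.001,0,0.012,0],[0.2,-0.001,0,0.012,0]]'
```

```text
clock: 37.6
position: [0.5505, 0.0616, 0.0239]
ee_rot: [-0.0, 0.998, -0.055, 0.001]
contact_force: [-6.1, -0.8, 21.1]
width: 0.0248
gripper_force: 42.1
```

Contact at the expected height (0.0239). I'll release, retract and look.

```bash
python3 -m creep '[[0.5,0,0,-0.004,0],[0.5,0,0,-0.004,0],[0.5,0,0,-0.004,0],[0.5,0,0,-0.004,0],[0.5,0,0,-0.03,0],[0.5,0,0,-0.12,0],[0.5,0,0,-0.2,0],[0.5,-0.1,0,-0.3,0],[0.5,-0.2,0,-0.35,0],[0.5,-0.2,0,-0.35,0]]'; python3 - <<'E'
from h import *
W=eyes.get_image("wrist")
T=[ortho(W,(.555,-.03),.03,.14,390)]
for c,b in(("scene",(165,150,130,95)),("side",(225,150,80,80))):
    d=eyes.get_image(c); x,y,w,h=b
    T.append(cv2.resize(d["frame"][y:y+h,x:x+w],(390*w//h if c=="scene" else 390,390),interpolation=cv2.INTER_CUBIC))
    for n in("flux_jar","cap_green"): print(c,n,[(round(r["confidence"],2),np.round(onz(d,r["centre"],0),3)[:2]) for r in eyes.place_of(c,n)[:1]])
cv2.imwrite("pics/m13.png",cv2.resize(np.hstack(T),(798,240))[...,::-1])
E
```

```text
clock: 38.6
position: [0.4486, 0.0729, 0.1974]
ee_rot: [-0.0, 0.998, -0.055, 0.0]
contact_force: [0.8, 0.1, -0.0]
width: 0.0426
gripper_force: 0.0
scene flux_jar [(0.41, array([ 0.441, -0.263]))]
scene cap_green [(0.43, array([ 0.572, -0.021]))]
side flux_jar [(0.89, array([ 0.426, -0.24 ]))]
side cap_green [(0.53, array([ 0.558, -0.034]))]
```

View pics/m13.png

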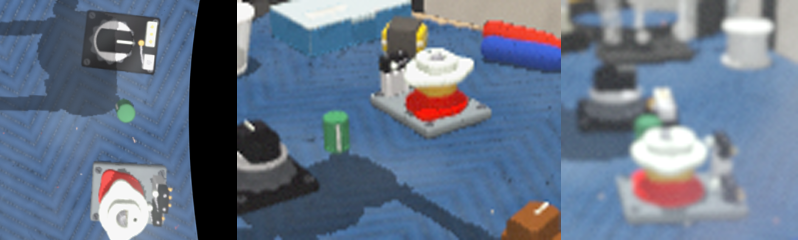

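Both stacks stand level and complete: red, collar and white on the tall post, star and knob on the short one. The capacitor and jar haven't moved, and the arm is clear. Handing in.

```bash
python3 -c "
from rig import manip
print(manip.sign_off())"
```

```text
the job is handed in; nothing more can be done
None
```

I handed in the job at about 39 s with both switches reassembled and every part keyed and seated; the flux jar and capacitor were not disturbed, but I viewed 18 pictures, 4 over the limit of 14, and the sign-off gave no verdict.

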